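Load a tin into the larder's sloped tin chute and push it home against the sprung stop

TASK

Set the plain flat steel tin into the upper half of the sloping wooden chute, flat on its floor between the side walls, and let go. Then push it from behind down the chute, under the metal bridge, until it bears firmly on the sprung stop pad with a steady push of about 10 newtons (more than 20 spoils the stop), and back away, leaving it resting flat against the pad. Push only on the tin, not on the stop, and leave the jar, mug and bowl alone.

Things in the scene. Friction and masses are not known exactly. Their poses are not given: they have to be found in the camera images.
- tin: Plain round steel food tin with hoops, upright on the counter, left or right of the chute (it and the jar change places). 56 mm in diameter, 42 mm tall, 0.16 to 0.26 kg. Origin: centre of its underside, z up its axis.
- chute: Fixed oak chute, 300 mm long, sloping down 12 degrees along its own +x (away from the robot; yaw varies). Origin on the counter under its middle, y across, z vertical; the floor is 55 mm above it there. Channel 62 mm wide between walls 10 mm thick, 11 mm high; upper end open. Friction holds a tin on the slope: it does not slide by itself.
- bridge (a point): Middle of the underside of the aluminium bridge over the lower chute, 52 mm above its floor, 53 mm upslope of escapement's origin. The bridge is 30 mm long along the slope, 94 mm wide and 4 mm thick on two side posts; a 42 mm tin passes under it, the gripper cannot straddle a tin there.
- escapement: Fixed grey stop block at the chute's lower end, 60 mm wide, 42 mm tall, with its sprung pad upslope. Origin: on the chute's floor, mid-channel, 130 mm downslope of the chute's middle. x runs down the slope along the floor, y across, z square to the floor (12 degrees off vertical): the floor is z = 0, from x = -0.28 (upper end) to 0.02.
- pad_zone (a point): Middle of where the stop pad's face can be, 39 mm upslope of escapement's origin. The pad (rubber-faced steel, 44 mm wide, 36 mm high) is set by hand, unmeasured: its face lies within 16 mm up or down the slope of this point. Sprung along the slope: 4 N per mm plus 200 N per m/s, up to 4 mm (16 N), then rigid; let go, it follows the tin back up to 4 mm, staying in touch.
- jar: Bystander: closed amber glass jar with a steel cap, 66 mm in diameter, 95 mm tall, on the other side of the chute from the tin. Origin: centre of its underside.
- mug: Bystander: white mug, rim 80 mm across, 85 mm tall, on the far left. Origin: centre of its underside.
- bowl: Bystander: white bowl, rim 110 mm across, 50 mm tall, on the far right. Origin: centre of its underside.
Things that resemble listed ones, but are neither listed nor needed, are in the scene too. There is more than one size of the tin; the one meant has the size given above.

How it is judged (in metres and radians):
On the way, in this order (a step that is already met when the one before it is completed fails the run):
1. the tin stands flat on the floor of the chute's upper half, between the walls, let go (x of tin in the frame of escapement between -0.285 and -0.13 m and y of tin in the frame of escapement between -0.006 and 0.006 m and z of tin in the frame of escapement between -0.004 and 0.005 m and angle between the z axis of tin and the z axis of escapement, either way round below 0.08 rad and contact force between the fingers and tin below 0.1 N), for 0.2 s.
2. the tin is pressed against the stop with at least 6 N (contact force between tin and escapement above 6 N and x of tin in the frame of escapement above -0.09 m), for 0.2 s.
At the end, for the whole second after the job is handed in: The tin rests flat (within 0.08 rad and 5 mm) on the chute's floor, between the walls, at rest, touching the stop pad (more than 0.1 N between them) (contact force between tin and escapement above 0.1 N and x of tin in the frame of escapement above -0.09 m and y of tin in the frame of escapement between -0.006 and 0.006 m and z of tin in the frame of escapement between -0.004 and 0.005 m and angle between the z axis of tin and the z axis of escapement, either way round below 0.08 rad and linear speed of tin below 0.01 m/s).
It fails at once if the stop is pressed with more than 20 N (contact force between tin and escapement above 20 N).
It fails at once if the robot touches the stop (contact force between any of the fingers, the arm and escapement above 2 N).
It fails at once if the jar is moved by more than 20 mm (distance of jar from where it was at the start of the episode above 0.02 m).
It fails at once if the mug is moved by more than 20 mm (distance of mug from where it was at the start of the episode above 0.02 m).
It fails at once if the bowl is moved by more than 20 mm (distance of bowl from where it was at the start of the episode above 0.02 m).
It also fails if it takes over 61 s, if anything falls off the work surface, if the arm or the gripper's body presses on something with over 40 N, if the wrist force passes 120 N, or if a joint passes its speed limit or range.

ROBOT

A 7-joint arm with a two-finger parallel gripper is mounted at the origin on the work surface. World frame = base frame: x ahead of the robot, y to its left, z up, the work surface at z = 0. Lengths are in m, angles in degrees, forces in N, time in s.
With the tool pointing down it reaches from about 0.425 to 0.875 m from the base axis. Payload 4.7 kg.
Tool frame: the origin (TCP) lies between the finger pads; the fingertips stand 14 mm ahead of it and the grasp point (between the pads) lies 5 mm behind it; z points along the fingers, y is the line along which they close (so a half turn about z gives the same grasp; the last joint's range is limited). The gripper opens to 87 mm and grips with 3 to 60 N. Pads are 19 mm wide; open, the fingers measure 117 mm over their backs; the gripper's body (75 mm by 190 mm) begins 51 mm behind the grasp point.
Start: joints at [-75.396, 18.392, -4.016, 83.108, 1.295, 78.541, -3.26], TCP at [0.155, 0.631, 0.237] pointing down, gripper open.
Joint ranges: [-163.93, 163.93], [-17.29, 119.83], [-79.2, 71.16], [3.27, 140.29], [-89.18, 269.18], [5.43, 117.66], [-154.24, 154.24]. Speed limits (degrees/s): [147.25, 147.25, 180, 180, 180, 180, 180].

INTERFACE

Orientations are given as [roll, pitch, yaw] about the fixed x, y, z axes, in that order (R = Rz(yaw) Ry(pitch) Rx(roll)).
In Python, from station import env, cams, job, finder gives the robot as it stands.
- The arm moves only by the tool play_rows, never from a script. Its argument "steps" is a list of rows, each an object of numbers: "x", "y", "z": the shift along the tool's x, y, z in m; "ax", "ay", "az": the turn, a rotation vector about the tool's x, y, z in rad; "hand": the opening, from 0 (shut) to 1 (fully open). A call has 1 to 12 rows; each row is the pose to reach, as a shift and turn from the pose commanded when the call began, along the tool's axes at that moment; what a row does not reach only later rows make up. A row lasts 1/8 s, in which the tool goes at most 62.5 mm and 10.7 degrees, less where a joint would pass 70% of its speed; a pose out of reach is approached as far as the arm can. A call with a gripper value outside its range is refused whole. The fingers move at their own pace and stop on an object; "squeeze" is the grip in N (left out, the last holds). Time passes only in rows, so rows that repeat a pose let the fingers close. It gives the time, the measured TCP pose, the force, the opening and the grip force at its end, in the units of the state.
- env.observe(): the state, without advancing time (a new reading comes with each control period).
- cams.get_image(name): name is "scene" or "top" or "wrist"; returns a dict with "frame" (384x512x3 uint8, red, green, blue), "vfov" (degrees; the focal length in pixels is half the picture's height over the tangent of half this angle, whatever the lens; pixels are square), "cx", "cy" (the principal point, pixels), "k1" (the pictures are not rectified: a ray, as slopes to the right and down, at radius r is drawn at 1 + k1 r^2 times it, then the intrinsics apply), "pose" (4x4, takes a point from camera to world coordinates). Camera axes: x right, y up, looking along -z (the intrinsics and any distortion apply to the point x, -y, -z); pixel columns grow to the right and rows downward; lengths in m; the calibration is good to about 2 mm. A picture is of the moment at which its call begins. There is no depth.
- job.job_done(): hands the job in; it is judged then, once.
Trained networks look in a picture, given as the dict that the camera call returned (one of the last four; its "shot" number tells which), for a name from the list of things; names that differ only in an ending like _2 or _b are one class to them, and where a whole thing is asked for, a point or a joint stands for the part that bears it (a point fixed in the world has none). Each returns a list of dicts, best first, with "p" (0 to 1); they miss things now and then, are a little off and sometimes report something else, mostly with a low value. They report only what shows in the picture. A call takes as long as a camera call. They do not tell look-alikes from the thing itself.
- finder.spot_in(picture, target): "bbox" ([left, top, width, height] in pixels, round what is visible of it).
- finder.spot_point(picture, target): "location" ([column, row] in pixels: a listed point, or the origin of a listed thing).
The state is a dict: "clock": time; "joint_positions": joint angles; "qvel": joint speeds; "joint_torque": joint torques, N m; "eef_pos": TCP position; "tool_rot": TCP orientation; "force": force on the tool from outside, world axes, zero at the start; "torque": the same for the moment, N m; "opening": opening from 0.0 (shut) to 1.0 (fully open); "finger_force": force on a finger pad.
Only numpy, scipy, OpenCV 4.12 (cv2) and the standard library are available. Lean on these libraries where they do the work, as an engineer would, in place of code of your own. Each camera call takes 0.05 s, during which the arm holds its last target. There are 200 camera calls.

## Working session

There is one attempt and no reset: what is moved stays moved. The work goes in short steps, Python scripts to look and compute and a tool call to move; the robot and the scene stay as the last step left them, time stands still between calls to the robot, and variables do not carry over. Pictures are saved under pics/ and viewed, at most 13 in all, crops included, and the job is handed in when it is done.

Besides the shell and the picture viewer there is one more tool, called after "Request:" as name(argument=value, ...), one argument or row to a line, values as JSON. play_rows: Moves the arm, as the interface text tells. Its arguments: {"type":"object","properties":{"steps":{"type":"array","items":{"type":"object","properties":{"x":{"type":"number"},"y":{"type":"number"},"z":{"type":"number"},"ax":{"type":"number"},"ay":{"type":"number"},"az":{"type":"number"},"hand":{"type":"number"}}}},"squeeze":{"type":"number"}},"required":["steps"]}

```bash
mkdir -p pics
cat > h.py <<'E'
import numpy as np, cv2
from scipy.spatial.transform import Rotation as R
from station import env, cams, job, finder
def K(p):
    f=192/np.tan(np.radians(p["vfov"])/2); return np.array([[f,0,p["cx"]],[0,f,p["cy"]],[0,0,1.]])
def ray(p,uv):
    s=cv2.undistortPointsIter(np.array([[uv]],float),K(p),np.array([p["k1"],0,0,0,0.]),None,None,(3,100,1e-10))[0,0]
    T=np.array(p["pose"]); return T[:3,3],T[:3,:3]@np.array([s[0],-s[1],-1])
def onz(p,uv,z):
    o,d=ray(p,uv); return o+d*(z-o[2])/d[2]
def proj(p,X):
    T=np.array(p["pose"]); c=(np.array(X)-T[:3,3])@T[:3,:3]; s=np.array([c[...,0]/-c[...,2],c[...,1]/c[...,2]]).T
    r2=(s**2).sum(-1,keepdims=True); s=s*(1+p["k1"]*r2); k=K(p); return s*k[0,0]+k[:2,2]
def tri(obs):
    A=np.zeros((3,3));b=np.zeros(3)
    for p,uv in obs:
        o,d=ray(p,uv); d=d/np.linalg.norm(d); M=np.eye(3)-np.outer(d,d); A+=M;b+=M@o
    return np.linalg.solve(A,b)
def save(p,n): cv2.imwrite("pics/"+n,cv2.cvtColor(p["frame"],cv2.COLOR_RGB2BGR))
E
python3 - <<'E'
from h import *
np.set_printoptions(precision=4,suppress=True)
print(env.observe())
for n in ["scene","top","wrist"]:
    p=cams.get_image(n); save(p,n+"0.png"); print(n,p["vfov"],p["k1"],np.array(p["pose"])[:3,3])
    for t in ["tin","jar","chute","bridge","escapement","pad_zone","mug","bowl"]:
        print(t,[(np.round(d["location"]),round(d["p"],2)) for d in finder.spot_point(p,t)[:4]],[(np.round(d["bbox"]),round(d["p"],2)) for d in finder.spot_in(p,t)[:4]] if t in("tin","jar") else "")
E
python3 -c "
import cv2,numpy as np
cv2.imwrite('pics/st.png',cv2.resize(np.vstack([cv2.imread('pics/scene0.png'),cv2.imread('pics/top0.png')]),(400,600)))"
```

```text
{'clock': 0.0, 'joint_positions': array([-75.396 ,  18.4392,  -4.0159,  83.1756,   1.2961,  78.5425,
        -3.2609]), 'qvel': array([ 0.0683, -0.0194,  0.0125, -0.0547, -0.0009,  0.0613, -0.0191]), 'joint_torque': array([  0.001 , -49.1312,  -0.4034, -31.2521,  -0.0637,   0.044 ,
         0.0002]), 'eef_pos': array([0.1549, 0.6307, 0.2355]), 'tool_rot': array([-179.8879,    0.0069,  166.2055]), 'force': array([0.5774, 0.3394, 0.1997]), 'torque': array([ 0.0464, -0.0075, -0.0294]), 'finger_force': 0.0, 'opening': 1.000021526740783}
scene 54.090988167697695 -0.08657147987938335 [0.9352 0.7102 0.7651]
tin [(array([316., 260.]), 0.88), (array([336., 243.]), 0.75), (array([336., 288.]), 0.65)] [(array([326., 276.,  20.,  25.]), 0.83), (array([306., 243.,  25.,  25.]), 0.75), (array([331., 233.,  14.,  19.]), 0.71)]
jar [(array([239., 151.]), 0.7)] [(array([229., 125.,  20.,  30.]), 0.92)]
chute [(array([248., 204.]), 0.83)] 
bridge [(array([220., 187.]), 0.64)] 
escapement [(array([208., 206.]), 0.76), (array([218., 187.]), 0.4)] 
pad_zone [(array([219., 196.]), 0.56)] 
mug [(array([267., 295.]), 0.84)] 
bowl [(array([180., 168.]), 0.61)] 
top 54.68846784202175 0.0072288730824595256 [0.3863 0.0485 1.0409]
tin [(array([165., 202.]), 0.79), (array([132., 202.]), 0.5)] [(array([163., 235.,  18.,  11.]), 0.74), (array([153., 195.,  24.,  25.]), 0.69), (array([119., 195.,  19.,  16.]), 0.67)]
jar [(array([355., 230.]), 0.73), (array([268., 198.]), 0.48)] [(array([344., 217.,  35.,  26.]), 0.74)]
chute [(array([356., 229.]), 0.28)] 
bridge [(array([277., 158.]), 0.79)] 
escapement [(array([276., 152.]), 0.61)] 
pad_zone [(array([273., 160.]), 0.68)] 
mug [(array([165., 153.]), 0.68)] 
bowl [(array([361., 160.]), 0.89)] 
wrist 70.71669606426023 -0.0634458726459165 [0.0756 0.6505 0.3853]
tin [] []
jar [] []
chute [] 
bridge [] 
escapement [] 
pad_zone [] 
mug [] 
bowl []
```

View pics/scene0.png

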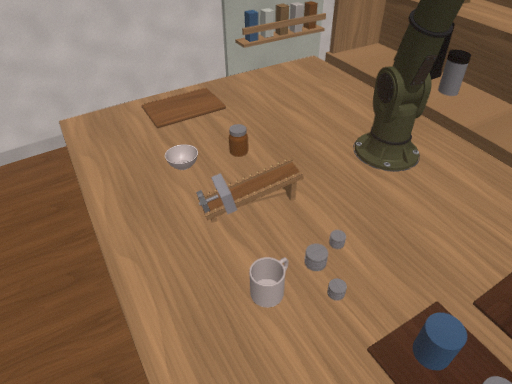

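View pics/top0.png

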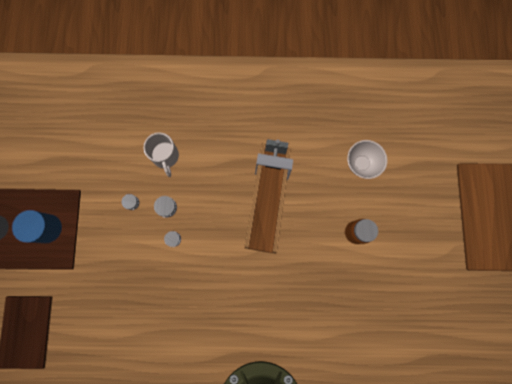

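The scene shows three tins left of the chute: top-view pixels (165,206) large, (130,202) and (172,239) smaller. The jar is at (364,230), right of the chute. The chute runs from (262,250) up to (276,145).

Run:
```python
from h import *
np.set_printoptions(precision=4,suppress=True)
s=cams.get_image("scene");t=cams.get_image("top");w=cams.get_image("wrist")
print(np.array(w["pose"]),K(w)[0,0])
for a,b in [((165,206.5),(316,257)),((129.5,202),(337,240)),((172.5,239),(337,289))]:
    print("tin",onz(t,a,.042),onz(s,b,.02),tri([(t,a),(s,b)]))
for a in [(177-0,0)]: pass
# bbox widths
for d in finder.spot_in(t,"tin"): 
    x,y,W,H=d["bbox"]; print(d["bbox"],onz(t,(x,y+H/2),.042)-onz(t,(x+W,y+H/2),.042))
print("escap",tri([(t,(276,152)),(s,(208,206))]),"bridge",tri([(t,(277,158)),(s,(220,187))]),"pad",tri([(t,(273,160)),(s,(219,196))]))
# chute upper end corners in the top view
print(onz(t,(246,248),.09),onz(t,(275.5,252.5),.09))
print("jar",onz(t,(366,231),.095),"mug",onz(t,(165,153),0),"bowl",onz(t,(361,160),0))
```

```text
[[ 0.2382 -0.927  -0.2897  0.0756]
 [ 0.9712  0.2276  0.0704  0.6505]
 [ 0.0007 -0.2981  0.9545  0.3853]
 [ 0.      0.      0.      1.    ]] 270.58661631126137
tin [0.509  0.2624 0.042 ] [0.5115 0.2657 0.02  ] [0.5118 0.2667 0.0212]
tin [0.52   0.3588 0.042 ] [0.4299 0.2487 0.02  ] [0.5093 0.3257 0.1411]
tin [0.4223 0.2381 0.042 ] [0.5266 0.3676 0.02  ] [ 0.4272  0.28   -0.1661]
[164.4, 236.5, 15.1, 13.4] [-0.0005  0.04    0.    ]
[151.1, 193.8, 25.8, 22.5] [-0.0009  0.0696  0.    ]
[121.0, 195.6, 16.0, 15.9] [-0.0005  0.0431  0.    ]
escap [ 0.6691 -0.0387  0.0255] bridge [ 0.6325 -0.0338  0.086 ] pad [ 0.6371 -0.0275  0.0581]
[0.4003 0.0426 0.09  ] [ 0.39  -0.032  0.09 ]
jar [ 0.4465 -0.2616  0.095 ] mug [0.6697 0.2793 0.    ] bowl [ 0.6567 -0.2874  0.    ]
```

Request:
play_rows(
  steps=[
    {"x": -0.045,"y": -0.033,"z": -0.005,"az": -0.01},
    {"x": -0.09,"y": -0.067,"z": -0.01,"az": -0.02},
    {"x": -0.135,"y": -0.1,"z": -0.02,"az": -0.03},
    {"x": -0.18,"y": -0.134,"z": -0.02,"az": -0.04},
    {"x": -0.225,"y": -0.167,"z": -0.02,"az": -0.05},
    {"x": -0.27,"y": -0.2,"z": -0.02,"az": -0.06},
    {"x": -0.315,"y": -0.234,"z": -0.02,"az": -0.07},
    {"x": -0.36,"y": -0.267,"z": -0.02,"az": -0.08},
    {"x": -0.405,"y": -0.3,"z": -0.02,"az": -0.084},
    {"x": -0.448,"y": -0.334,"z": -0.02,"az": -0.084},
    {"x": -0.448,"y": -0.334,"z": -0.02,"az": -0.084},
    {"x": -0.448,"y": -0.334,"z": -0.02,"az": -0.084},
  ],
)

```text
invalid input at $.steps[0]: expected keys x, y, z, ax, ay, az, hand
```

Run:
```python
from h import *
np.set_printoptions(precision=4,suppress=True)
o=env.observe();print(o["clock"],o["eef_pos"],o["tool_rot"],o["joint_positions"])
w=cams.get_image("wrist");save(w,"w1.png")
for t in ["tin","chute","bridge","escapement","pad_zone"]:
    print(t,[(np.round(d["location"],1),round(d["p"],2),onz(w,d["location"],0)) for d in finder.spot_point(w,t)[:4]],[(d["bbox"],round(d["p"],2)) for d in finder.spot_in(w,t)[:4]])
```

```text
1.85 [0.155  0.6313 0.2366] [179.9918   0.0029 166.2035] [-75.3954  18.3901  -4.016   83.1068   1.2953  78.5399  -3.2606]
tin [] []
chute [] []
bridge [] []
escapement [] []
pad_zone [] []
```

View pics/w1.png

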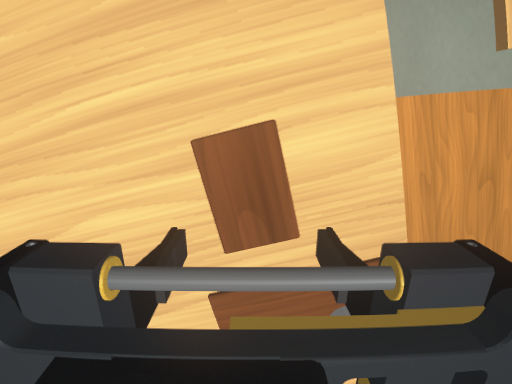

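The wrist picture shows only boards beyond the gripper. The move was refused because every row needs all its keys.

Request:
play_rows(
  steps=[
    {"x": -0.045,"y": -0.033,"z": -0.005,"ax": 0,"ay": 0,"az": -0.01,"hand": 1},
    {"x": -0.09,"y": -0.067,"z": -0.01,"ax": 0,"ay": 0,"az": -0.02,"hand": 1},
    {"x": -0.135,"y": -0.1,"z": -0.02,"ax": 0,"ay": 0,"az": -0.03,"hand": 1},
    {"x": -0.18,"y": -0.134,"z": -0.02,"ax": 0,"ay": 0,"az": -0.04,"hand": 1},
    {"x": -0.225,"y": -0.167,"z": -0.02,"ax": 0,"ay": 0,"az": -0.05,"hand": 1},
    {"x": -0.27,"y": -0.2,"z": -0.02,"ax": 0,"ay": 0,"az": -0.06,"hand": 1},
    {"x": -0.315,"y": -0.234,"z": -0.02,"ax": 0,"ay": 0,"az": -0.07,"hand": 1},
    {"x": -0.36,"y": -0.267,"z": -0.02,"ax": 0,"ay": 0,"az": -0.08,"hand": 1},
    {"x": -0.405,"y": -0.3,"z": -0.02,"ax": 0,"ay": 0,"az": -0.084,"hand": 1},
    {"x": -0.448,"y": -0.334,"z": -0.02,"ax": 0,"ay": 0,"az": -0.084,"hand": 1},
    {"x": -0.448,"y": -0.334,"z": -0.02,"ax": 0,"ay": 0,"az": -0.084,"hand": 1},
    {"x": -0.448,"y": -0.334,"z": -0.02,"ax": 0,"ay": 0,"az": -0.084,"hand": 1},
  ],
)

```text
clock: 3.9
eef_pos: [0.5101, 0.2006, 0.2566]
tool_rot: [180.0, -0.0, 171.0]
force: [-0.3, 0.9, -0.6]
opening: 0.998
finger_force: 0.0
```

Run:
```python
from h import *
np.set_printoptions(precision=4,suppress=True)
o=env.observe();print(o["clock"],o["eef_pos"],o["tool_rot"],o["joint_positions"])
w=cams.get_image("wrist");save(w,"w2.png")
for t in ["tin","chute","bridge","escapement","pad_zone"]:
    print(t,[(np.round(d["location"],1),round(d["p"],2),onz(w,d["location"],0)) for d in finder.spot_point(w,t)[:4]],[(d["bbox"],round(d["p"],2)) for d in finder.spot_in(w,t)[:4]])
```

```text
3.9 [0.5101 0.2006 0.2566] [179.9626  -0.0299 171.0179] [-42.1139   5.2634  19.2109  96.7743  -1.8153  78.2651  58.4093]
tin [(array([270.2, 106.9]), 0.78, array([0.4256, 0.2419, 0.    ])), (array([359.3, 164.8]), 0.75, array([0.5297, 0.3655, 0.    ])), (array([294.3, 163.6]), 0.62, array([0.5127, 0.2667, 0.    ]))] [([278.0, 144.1, 39.8, 43.8], 0.85), ([258.7, 90.8, 27.1, 34.5], 0.83), ([346.3, 149.9, 35.0, 28.8], 0.78)]
chute [(array([121.5, 209. ]), 0.87, array([ 0.5422, -0.0161,  0.    ]))] [([33.5, 114.7, 115.2, 148.1], 0.66)]
bridge [] []
escapement [] []
pad_zone [] []
```

View pics/w2.png

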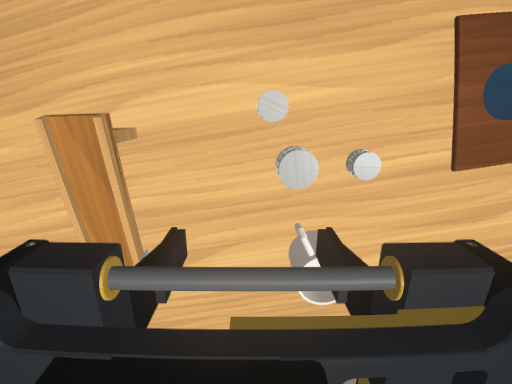

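The wrist picture shows the wanted tin, about 40 px wide, at (298,168). The smaller tins are at (272,106) and (365,165), and the chute's upper end is at (38..110,117). Next I look from above the chute.

Request:
play_rows(
  steps=[
    {"x": 0.01,"y": -0.048,"z": -0.01,"ax": 0,"ay": 0,"az": 0,"hand": 1},
    {"x": 0.02,"y": -0.096,"z": -0.02,"ax": 0,"ay": 0,"az": 0,"hand": 1},
    {"x": 0.03,"y": -0.144,"z": -0.03,"ax": 0,"ay": 0,"az": 0,"hand": 1},
    {"x": 0.041,"y": -0.189,"z": -0.043,"ax": 0,"ay": 0,"az": 0,"hand": 1},
    {"x": 0.041,"y": -0.189,"z": -0.043,"ax": 0,"ay": 0,"az": 0,"hand": 1},
    {"x": 0.041,"y": -0.189,"z": -0.043,"ax": 0,"ay": 0,"az": 0,"hand": 1},
  ],
)

```text
clock: 5.2
eef_pos: [0.4405, 0.0205, 0.2996]
tool_rot: [179.9, 0.0, 171.0]
force: [-0.4, 0.6, -0.8]
opening: 0.999
finger_force: 0.0
```

Run:
```python
from h import *
np.set_printoptions(precision=4,suppress=True)
o=env.observe();print(o["clock"],o["eef_pos"],o["tool_rot"],o["joint_positions"])
w=cams.get_image("wrist");save(w,"w3.png")
import pickle;pickle.dump(w,open("w3.pkl","wb"))
for t in ["tin","chute","bridge"]:
    print(t,[(np.round(d["location"],1),round(d["p"],2),onz(w,d["location"],0)) for d in finder.spot_point(w,t)[:4]],[(d["bbox"],round(d["p"],2)) for d in finder.spot_in(w,t)[:4]])
cv2.imwrite("pics/w3b.png",cv2.resize(cv2.imread("pics/w3.png")[40:280,100:420],None,fx=2.5,fy=2.5,interpolation=cv2.INTER_CUBIC))
```

```text
5.2 [0.4405 0.0205 0.2996] [179.9361   0.0247 171.0401] [-35.202  -10.8642  25.4229 105.8664   4.6147  83.9425  70.377 ]
tin [(array([395.4, 181.6]), 0.71, array([0.5103, 0.2642, 0.    ])), (array([382.4, 136.5]), 0.69, array([0.4292, 0.2426, 0.    ])), (array([452.5, 183. ]), 0.59, array([0.529 , 0.3696, 0.    ]))] [([440.8, 169.4, 33.4, 26.8], 0.75), ([373.3, 121.2, 32.4, 31.7], 0.62)]
chute [(array([238.3, 222.3]), 0.7, array([ 0.5422, -0.0182,  0.    ]))] [([203.4, 141.4, 66.5, 174.1], 0.72)]
bridge [(array([235.8, 294.7]), 0.62, array([ 0.6942, -0.0496,  0.    ]))] []
```

View pics/w3b.png

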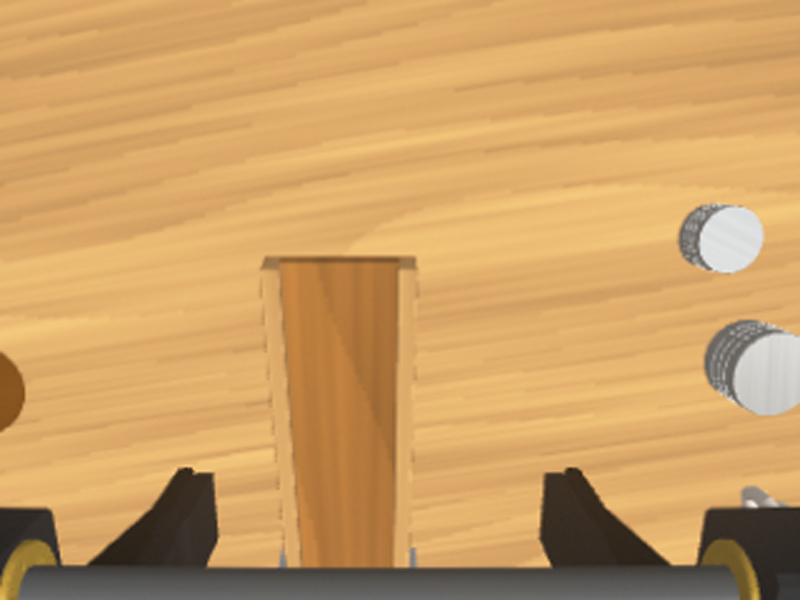

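The crop shows the chute's upper end at full-frame (206..267,148), with wall tops running down to row 260. The tin's top is centred near (408,189). Now I fit the chute pose and triangulate the tin.

```bash
cat >> h.py <<'E'
def chuteT(x,y,yaw,up=.13):
    M=np.eye(4); M[:3,:3]=(R.from_euler("z",yaw)*R.from_euler("y",12,degrees=True)).as_matrix()
    M[:3,3]=[x,y,.055]; M[:3,3]+=M[:3,:3]@[up,0,0]; return M   # escapement frame
E
python3 - <<'E'
from h import *
import pickle; from scipy.optimize import least_squares
np.set_printoptions(precision=4,suppress=True)
w=pickle.load(open("w3.pkl","rb")); g=cv2.cvtColor(w["frame"],cv2.COLOR_RGB2GRAY)
c=lambda u,v:np.array([u/2.5+99.8,v/2.5+39.8])
# (pixel, escapement y of the wall-top line)
obs=[(c(263,280),-41),(c(275,430),-41),(c(281,270),-31),(c(299,555),-31),(c(400,270),31),(c(396.5,555),31),(c(417,270),41),(c(413,545),41)]
end=c(340,269)
def res(q):
    M=chuteT(*q); out=[]
    for uv,y in obs:
        o,d=ray(w,uv); y=-y/1000*-1
        n=M[:3,2]; P0=M[:3,3]+n*.011; X=o+d*((P0-o)@n)/(d@n); out.append(((X-M[:3,3])@M[:3,1]-y)*1000)
    n=M[:3,2];P0=M[:3,3]+n*.011
    for uv in [c(265,270),c(416,270)]:
        o,d=ray(w,uv); X=o+d*((P0-o)@n)/(d@n); out.append(((X-M[:3,3])@M[:3,0]+.28)*1000)
    return np.array(out)
s=least_squares(res,[.54,-.018,-.15]); print(s.x,np.degrees(s.x[2]),s.fun)
M=chuteT(*s.x); np.save("chute.npy",s.x); print("esc",M[:3,3])
w2=cams.get_image("top")
P=lambda x,y,z:M[:3,3]+M[:3,:3]@[x,y,z]
print("top view corners",proj(w2,np.array([P(-.28,.041,.011),P(-.28,-.041,.011),P(-.053,.047,.056),P(-.053,-.047,.056),P(.02,.03,.042),P(.02,-.03,.042)])))
print("tin w3",onz(w,c(770,373),.042),"diam",np.linalg.norm(onz(w,c(770,332),.042)-onz(w,c(770,414),.042)))
print("small",onz(w,c(731,239),.03),np.linalg.norm(onz(w,c(731,206),.03)-onz(w,c(731,272),.03)))
img=cv2.imread("pics/w2.png")[120:220,250:350]
im=cv2.resize(cv2.imread("pics/w2.png")[130:210,260:340],None,fx=6,fy=6,interpolation=cv2.INTER_CUBIC)
t=cv2.resize(cv2.imread("pics/top0.png")[130:260,230:310],None,fx=3.7,fy=3.7,interpolation=cv2.INTER_CUBIC)
cv2.imwrite("pics/tin2.png",np.hstack([cv2.copyMakeBorder(im,0,1,0,0,0),t[:481]]))
E
```

```text
[ 0.5426 -0.015  -0.1547] -8.861204126544955 [ 0.7135  0.042   0.4813 -1.7507 -0.042   0.577  -1.2613  1.2403 -0.13
  0.1114]
esc [ 0.6683 -0.0346  0.028 ]
top view corners [[243.9983 245.5194]
 [276.2539 251.0167]
 [256.4417 157.3319]
 [291.7866 163.1638]
 [266.2421 137.0987]
 [287.9105 140.6456]]
tin w3 [0.5117 0.263  0.042 ] diam 0.05525279834588297
small [0.4251 0.2441 0.03  ] 0.04056408980961004
```

View pics/tin2.png

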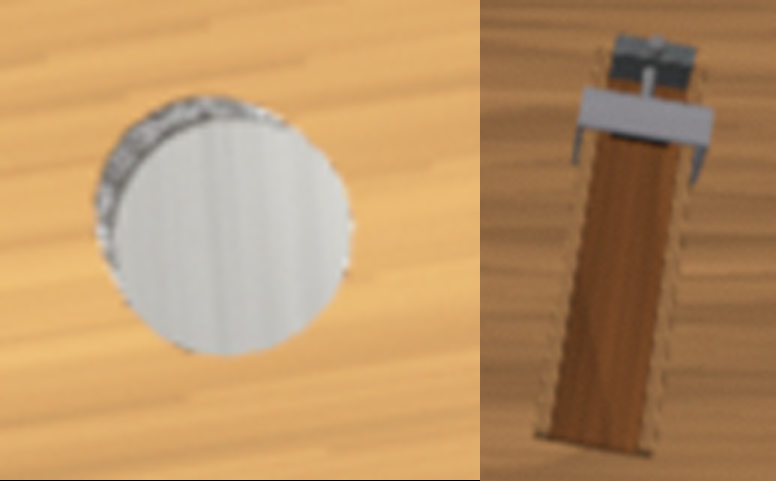

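The left panel shows the tin top centred at w2 pixel (298.7,169.6), about 40 px wide. The right panel shows the chute in the top view, agreeing with the fitted model to within 1–2 px.

Run:
```python
from h import *
import pickle,copy
np.set_printoptions(precision=4,suppress=True)
w=pickle.load(open("w3.pkl","rb")); c=lambda u,v:np.array([u/2.5+99.8,v/2.5+39.8])
T=lambda p,r:np.vstack([np.c_[R.from_euler("xyz",r,degrees=True).as_matrix(),p],[0,0,0,1]])
X=np.linalg.inv(T([.4405,.0205,.2996],[180,0,171.]))@w["pose"]; print(X)
w2=copy.deepcopy(w); w2["pose"]=T([.5101,.2006,.2566],[180,0,171.])@X
a=(298.6,169.4)
print(onz(w2,a,.042),onz(w,c(770,373),.042),tri([(w2,a),(w,c(770,373))]))
t=cams.get_image("top"); print(proj(t,np.array([onz(w2,a,.042)])), "grab top circle:")
g=cv2.cvtColor(t["frame"],cv2.COLOR_RGB2HSV)[185:225,145:185]; m=((g[...,1]<40)&(g[...,2]>100)).astype(np.uint8)
n,l,s,ce=cv2.connectedComponentsWithStats(m); print(s,ce+[145,185])
```

```text
[[ 0.001   0.9544  0.2985  0.0818]
 [ 1.     -0.0004 -0.0021 -0.0005]
 [-0.0018  0.2985 -0.9544 -0.1487]
 [ 0.      0.      0.      1.    ]]
[0.5131 0.2662 0.042 ] [0.5117 0.263  0.042 ] [0.5148 0.2674 0.0341]
[[163.6854 204.9659]] grab top circle:
[[   0    0   40   40 1276]
 [   9   11   22   21  324]] [[164.5878 204.1317]
 [164.1543 205.9506]]
```

Request:
play_rows(
  steps=[
    {"x": -0.007,"y": 0.05,"z": 0.0,"ax": 0,"ay": 0,"az": 0,"hand": 1},
    {"x": -0.014,"y": 0.1,"z": 0.02,"ax": 0,"ay": 0,"az": 0,"hand": 1},
    {"x": -0.021,"y": 0.15,"z": 0.05,"ax": 0,"ay": 0,"az": 0,"hand": 1},
    {"x": -0.028,"y": 0.2,"z": 0.08,"ax": 0,"ay": 0,"az": 0,"hand": 1},
    {"x": -0.033,"y": 0.24,"z": 0.11,"ax": 0,"ay": 0,"az": 0,"hand": 1},
    {"x": -0.033,"y": 0.253,"z": 0.15,"ax": 0,"ay": 0,"az": 0,"hand": 1},
    {"x": -0.033,"y": 0.253,"z": 0.19,"ax": 0,"ay": 0,"az": 0,"hand": 1},
    {"x": -0.033,"y": 0.253,"z": 0.23,"ax": 0,"ay": 0,"az": 0,"hand": 1},
    {"x": -0.033,"y": 0.253,"z": 0.26,"ax": 0,"ay": 0,"az": 0,"hand": 1},
    {"x": -0.033,"y": 0.253,"z": 0.271,"ax": 0,"ay": 0,"az": 0,"hand": 1},
    {"x": -0.033,"y": 0.253,"z": 0.271,"ax": 0,"ay": 0,"az": 0,"hand": 1},
  ],
)

```text
clock: 7.02
eef_pos: [0.5124, 0.2645, 0.0283]
tool_rot: [-180.0, -0.0, 171.0]
force: [-0.5, 0.1, 0.7]
opening: 0.999
finger_force: 0.0
```

Request:
play_rows(
  steps=[
    {"x": 0,"y": 0,"z": 0,"ax": 0,"ay": 0,"az": 0,"hand": 0.5},
    {"x": 0,"y": 0,"z": 0,"ax": 0,"ay": 0,"az": 0,"hand": 0.5},
    {"x": 0,"y": 0,"z": 0,"ax": 0,"ay": 0,"az": 0,"hand": 0.5},
    {"x": 0,"y": 0,"z": 0,"ax": 0,"ay": 0,"az": 0,"hand": 0.5},
    {"x": 0,"y": 0,"z": 0,"ax": 0,"ay": 0,"az": 0,"hand": 0.5},
    {"x": 0,"y": 0,"z": 0,"ax": 0,"ay": 0,"az": 0,"hand": 0.5},
  ],
  squeeze=5,
)

```text
clock: 7.78
eef_pos: [0.5128, 0.2648, 0.0291]
tool_rot: [180.0, 0.0, 171.0]
force: [-0.7, -0.2, 3.5]
opening: 0.644
finger_force: 5.0
```

Request:
play_rows(
  steps=[
    {"x": 0,"y": 0,"z": 0,"ax": 0,"ay": 0,"az": 0,"hand": 1},
    {"x": 0,"y": 0,"z": 0,"ax": 0,"ay": 0,"az": 0,"hand": 1},
    {"x": 0,"y": 0,"z": 0,"ax": 0,"ay": 0,"az": 0,"hand": 1},
    {"x": 0,"y": 0,"z": -0.05,"ax": 0,"ay": 0,"az": 0,"hand": 1},
    {"x": 0,"y": 0,"z": -0.1,"ax": 0,"ay": 0,"az": 0,"hand": 1},
    {"x": 0.03,"y": 0,"z": -0.15,"ax": 0,"ay": 0,"az": 0,"hand": 1},
    {"x": 0.06,"y": 0,"z": -0.2,"ax": 0,"ay": 0,"az": 0,"hand": 1},
    {"x": 0.06,"y": 0,"z": -0.23,"ax": 0,"ay": 0,"az": 0,"hand": 1},
    {"x": 0.06,"y": 0,"z": -0.23,"ax": 0,"ay": 0,"az": 0,"hand": 1},
    {"x": 0.06,"y": 0,"z": -0.23,"ax": 0,"ay": 0,"az": 0,"hand": 1},
  ],
)

```text
clock: 9.02
eef_pos: [0.453, 0.2735, 0.2576]
tool_rot: [-179.9, -0.1, 171.0]
force: [-1.1, -0.8, -0.9]
opening: 1.003
finger_force: 0.0
```

Run:
```python
from h import *
np.set_printoptions(precision=4,suppress=True)
w=cams.get_image("wrist"); save(w,"w4.png"); o=env.observe(); print(o["clock"],o["eef_pos"])
uv=proj(w,np.array([[.5128,.2648,.042]]))[0]; print(uv)
x0,y0=(uv-45).astype(int); g=cv2.cvtColor(w["frame"],cv2.COLOR_RGB2HSV)[y0:y0+90,x0:x0+90]
m=((g[...,1]<30)&(g[...,2]>165)).astype(np.uint8); m=cv2.morphologyEx(m,cv2.MORPH_OPEN,np.ones((5,5)))
n,l,s,ce=cv2.connectedComponentsWithStats(m); print(s)
i=1+np.argmax(s[1:,4]); x,y,a,b=s[i,:4]
for uv in [(x0+x+(a-1)/2,y0+y+(b-1)/2),ce[i]+[x0,y0]]: print(uv,onz(w,uv,.042))
cv2.imwrite("pics/w4c.png",cv2.resize(np.hstack([w["frame"][y0:y0+90,x0:x0+90,::-1],cv2.merge([m*255]*3)]),None,fx=4,fy=4))
```

```text
9.075 [0.4528 0.2734 0.2571]
[251.7246 215.5769]
[[   0    0   90   90 7064]
 [  28   28   37   35 1036]]
(np.float64(252.0), np.float64(215.0)) [0.512  0.2653 0.042 ]
[251.9025 214.834 ] [0.5117 0.2652 0.042 ]
```

View pics/w4c.png

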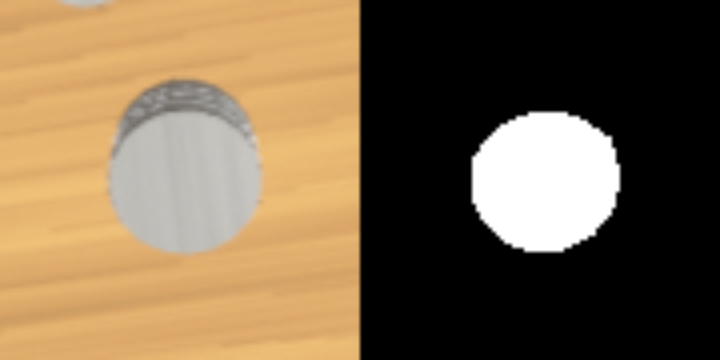

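The picture shows the tin top at (252,215). After the centring grip, the wrist measurement agrees with the TCP to 0.3 mm across, so the wrist calibration is sound. Now I refine the chute fit with image gradients.

Run:
```python
from h import *
import pickle; from scipy.optimize import least_squares
np.set_printoptions(precision=4,suppress=True,linewidth=150)
w=pickle.load(open("w3.pkl","rb")); g=cv2.GaussianBlur(cv2.cvtColor(w["frame"],cv2.COLOR_RGB2LAB).astype(float).sum(2),(0,0),.8)
gx=np.abs(cv2.Sobel(g,-1,1,0)); q=np.load("chute.npy"); M=chuteT(*q)
def line(q,y,xs): M=chuteT(*q); return proj(w,M[:3,3]+np.c_[xs,np.full(len(xs),y),np.full(len(xs),.011)]@M[:3,:3].T)
xs=np.linspace(-.27,-.11,40); obs={}
for y in(-.041,-.031,.031,.041):
    L=line(q,y,xs); u=[]
    for a,b in L:
        r=int(round(b)); c=np.arange(int(round(a))-3,int(round(a))+4); v=gx[r,c]; k=int(np.argmax(v))
        if 0<k<6: d=(v[k-1]-v[k+1])/(2*(v[k-1]-2*v[k]+v[k+1])); u.append((c[k]+d,r,a))
    u=np.array(u); obs[y]=u; print(y,len(u),"median du px",np.median(u[:,0]-u[:,2]),np.round(u[::6,0]-u[::6,2],1))
def res(p,ys):
    M=chuteT(q[0],*p);n=M[:3,2];P0=M[:3,3]+n*.011;out=[]
    for y in ys:
        for u,v,_ in obs[y]:
            o,d=ray(w,(u,v)); X=o+d*((P0-o)@n)/(d@n); out.append(((X-M[:3,3])@M[:3,1]-y)*1000)
    return np.array(out)
for ys in[(-.041,.041),(-.031,.031),(-.041,-.031,.031,.041)]:
    s=least_squares(res,q[1:],args=(ys,),loss="soft_l1"); print(ys,s.x,np.degrees(s.x[1]),np.median(np.abs(s.fun)), [round(float(np.median(res(s.x,(y,)))),2) for y in ys], "y at x=-.15:",(chuteT(q[0],*s.x)@[-.15,0,0,1])[:3])
np.save("chute.npy",[q[0],*s.x])
```

```text
-0.041 36 median du px -1.2148045834501033 [-2.   0.3 -2.3  0.4 -1.6 -0.1]
-0.031 40 median du px -1.3301014865816825 [-1.5 -1.7 -1.3 -0.9 -0.9 -0.9 -1.1]
0.031 40 median du px -0.5390444111188231 [-0.6 -0.4 -0.8 -0.7 -0.6 -0.3 -0.3]
0.041 38 median du px -0.44847309809927083 [ 0.3 -1.8  0.2 -1.7 -0.3 -0.2 -0.1]
(-0.041, 0.041) [-0.0159 -0.1497] -8.577945329099594 1.1375156753388875 [-0.27, 0.27] y at x=-.15: [ 0.5233 -0.0129  0.0592]
(-0.031, 0.031) [-0.0164 -0.1544] -8.84367654498411 0.6254184582963513 [-0.63, 0.61] y at x=-.15: [ 0.5233 -0.0134  0.0592]
(-0.041, -0.031, 0.031, 0.041) [-0.0162 -0.1523] -8.723855898895298 0.7785804374776036 [-0.26, -0.75, 0.52, 0.51] y at x=-.15: [ 0.5233 -0.0132  0.0592]
```

Request:
play_rows(
  steps=[
    {"x": -0.03,"y": 0,"z": 0.05,"ax": 0,"ay": 0,"az": 0,"hand": 1},
    {"x": -0.06,"y": 0,"z": 0.1,"ax": 0,"ay": 0,"az": 0,"hand": 1},
    {"x": -0.06,"y": 0,"z": 0.15,"ax": 0,"ay": 0,"az": 0,"hand": 1},
    {"x": -0.06,"y": 0,"z": 0.2,"ax": 0,"ay": 0,"az": 0,"hand": 1},
    {"x": -0.06,"y": 0,"z": 0.229,"ax": 0,"ay": 0,"az": 0,"hand": 1},
    {"x": -0.06,"y": 0,"z": 0.229,"ax": 0,"ay": 0,"az": 0,"hand": 1},
    {"x": -0.06,"y": 0,"z": 0.229,"ax": 0,"ay": 0,"az": 0,"hand": 0.5},
    {"x": -0.06,"y": 0,"z": 0.229,"ax": 0,"ay": 0,"az": 0,"hand": 0.5},
    {"x": -0.06,"y": 0,"z": 0.229,"ax": 0,"ay": 0,"az": 0,"hand": 0.5},
    {"x": -0.06,"y": 0,"z": 0.229,"ax": 0,"ay": 0,"az": 0,"hand": 0.5},
    {"x": -0.06,"y": 0,"z": 0.229,"ax": 0,"ay": 0,"az": 0,"hand": 0.5},
    {"x": -0.06,"y": 0,"z": 0.229,"ax": 0,"ay": 0,"az": 0,"hand": 0.5},
  ],
  squeeze=15,
)

```text
clock: 10.58
eef_pos: [0.513, 0.2648, 0.0303]
tool_rot: [180.0, 0.0, 171.0]
force: [-0.7, -0.5, 5.3]
opening: 0.638
finger_force: 15.0
```

Request:
play_rows(
  steps=[
    {"x": 0,"y": 0,"z": -0.03,"ax": 0,"ay": 0,"az": 0,"hand": 0.5},
    {"x": 0,"y": 0,"z": -0.07,"ax": 0,"ay": 0,"az": 0,"hand": 0.5},
    {"x": 0,"y": 0,"z": -0.11,"ax": 0,"ay": 0,"az": 0,"hand": 0.5},
    {"x": 0,"y": 0,"z": -0.13,"ax": 0,"ay": 0,"az": 0,"hand": 0.5},
    {"x": 0,"y": 0,"z": -0.13,"ax": 0,"ay": 0,"az": 0,"hand": 0.5},
  ],
)

```text
clock: 11.2
eef_pos: [0.5133, 0.2649, 0.1606]
tool_rot: [179.9, 0.1, 171.0]
force: [-0.7, 0.4, -1.9]
opening: 0.638
finger_force: 15.0
```

```bash
cat > goto.py <<'E'
from h import *
import sys
np.set_printoptions(precision=4,suppress=True)
o=env.observe(); p=o["eef_pos"]; r=R.from_euler("xyz",o["tool_rot"],degrees=True)
M=chuteT(*np.load("chute.npy"))
# targets in the escapement frame: x y z of TCP; tool x up the slope, z into the floor
Rt=R.from_matrix(np.c_[-M[:3,0],M[:3,1],-M[:3,2]])
print("clock",o["clock"],"tcp in esc",M[:3,:3].T@(p-M[:3,3]),"force esc",M[:3,:3].T@o["force"])
for a in sys.argv[1:]:
    X=M[:3,3]+M[:3,:3]@np.array(eval(a)); print(a,"world",X,"shift",r.inv().apply(X-p),"turn",(r.inv()*Rt).as_rotvec())
E
python3 goto.py "[-.17,0,.1]" "[-.17,0,.04]" "[-.17,0,.03]"
```

```text
clock 11.2 tcp in esc [-0.2221  0.2734  0.0884] force esc [-0.3465  0.3225 -2.006 ]
[-.17,0,.1] world [ 0.5245 -0.0134  0.1611] shift [-0.0546 -0.2731 -0.0009] turn [ 0.0023  0.2114 -0.0043]
[-.17,0,.04] world [ 0.5122 -0.0115  0.1024] shift [-0.042  -0.2733  0.0577] turn [ 0.0023  0.2114 -0.0043]
[-.17,0,.03] world [ 0.5101 -0.0112  0.0927] shift [-0.0399 -0.2733  0.0675] turn [ 0.0023  0.2114 -0.0043]
```

Request:
play_rows(
  steps=[
    {"x": -0.01,"y": -0.045,"z": 0,"ax": 0,"ay": 0.04,"az": 0,"hand": 0.5},
    {"x": -0.02,"y": -0.09,"z": 0,"ax": 0,"ay": 0.08,"az": 0,"hand": 0.5},
    {"x": -0.03,"y": -0.14,"z": 0,"ax": 0,"ay": 0.12,"az": 0,"hand": 0.5},
    {"x": -0.04,"y": -0.19,"z": 0,"ax": 0,"ay": 0.16,"az": 0,"hand": 0.5},
    {"x": -0.05,"y": -0.24,"z": 0,"ax": 0.0023,"ay": 0.211,"az": -0.0043,"hand": 0.5},
    {"x": -0.0546,"y": -0.265,"z": 0,"ax": 0.0023,"ay": 0.2114,"az": -0.0043,"hand": 0.5},
    {"x": -0.0546,"y": -0.273,"z": 0,"ax": 0.0023,"ay": 0.2114,"az": -0.0043,"hand": 0.5},
    {"x": -0.05,"y": -0.273,"z": 0.02,"ax": 0.0023,"ay": 0.2114,"az": -0.0043,"hand": 0.5},
    {"x": -0.046,"y": -0.273,"z": 0.038,"ax": 0.0023,"ay": 0.2114,"az": -0.0043,"hand": 0.5},
    {"x": -0.0437,"y": -0.273,"z": 0.05,"ax": 0.0023,"ay": 0.2114,"az": -0.0043,"hand": 0.5},
    {"x": -0.0437,"y": -0.273,"z": 0.05,"ax": 0.0023,"ay": 0.2114,"az": -0.0043,"hand": 0.5},
  ],
)

```text
clock: 12.58
eef_pos: [0.5121, -0.0112, 0.1084]
tool_rot: [-179.9, -12.2, 171.3]
force: [-0.0, -0.3, -1.1]
opening: 0.638
finger_force: 15.0
```

```bash
python3 - <<'E'
from h import *
w=cams.get_image("scene"); cv2.imwrite("pics/s5.png",cv2.resize(w["frame"][120:240,180:340,::-1],None,fx=4,fy=4,interpolation=cv2.INTER_CUBIC))
E
python3 goto.py "[-.17,0,.03]" "[-.17,0,.035]"
```

```text
clock 12.625 tcp in esc [-0.1707  0.0001  0.0468] force esc [ 0.5414  0.3662 -1.2566]
[-.17,0,.03] world [ 0.5101 -0.0112  0.0927] shift [-0.0008 -0.0001  0.0168] turn [-0.002  -0.0026  0.0003]
[-.17,0,.035] world [ 0.5112 -0.0113  0.0976] shift [-0.0007 -0.0001  0.0118] turn [-0.002  -0.0026  0.0003]
```

View pics/s5.png

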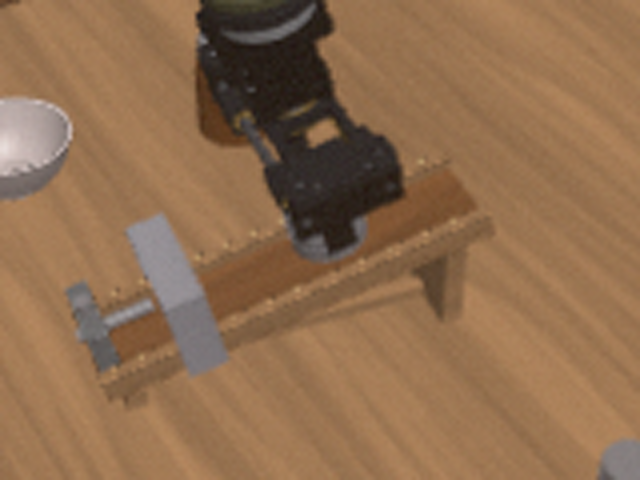

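The picture shows the tin held just above the chute's upper half at (327,232) in the crop, aligned between the walls. I lower it now.

Request:
play_rows(
  steps=[
    {"x": 0,"y": 0,"z": 0.004,"ax": 0,"ay": 0,"az": 0,"hand": 0.5},
    {"x": 0,"y": 0,"z": 0.008,"ax": 0,"ay": 0,"az": 0,"hand": 0.5},
    {"x": 0,"y": 0,"z": 0.011,"ax": 0,"ay": 0,"az": 0,"hand": 0.5},
    {"x": 0,"y": 0,"z": 0.013,"ax": 0,"ay": 0,"az": 0,"hand": 0.5},
    {"x": 0,"y": 0,"z": 0.013,"ax": 0,"ay": 0,"az": 0,"hand": 0.5},
  ],
)

```text
clock: 13.25
eef_pos: [0.5103, -0.0116, 0.0967]
tool_rot: [-179.9, -12.1, 171.3]
force: [-0.6, 0.2, -2.1]
opening: 0.639
finger_force: 15.0
```

Request:
play_rows(
  steps=[
    {"x": 0,"y": 0,"z": 0.001,"ax": 0,"ay": 0,"az": 0,"hand": 0.5},
    {"x": 0,"y": 0,"z": 0.002,"ax": 0,"ay": 0,"az": 0,"hand": 0.5},
    {"x": 0,"y": 0,"z": 0.0025,"ax": 0,"ay": 0,"az": 0,"hand": 0.5},
    {"x": 0,"y": 0,"z": 0.0025,"ax": 0,"ay": 0,"az": 0,"hand": 0.5},
  ],
)

```text
clock: 13.75
eef_pos: [0.5099, -0.0115, 0.0944]
tool_rot: [-179.9, -12.1, 171.3]
force: [0.7, 0.0, -2.4]
opening: 0.639
finger_force: 15.0
```

```bash
python3 goto.py "[-.17,0,.03]"
```

```text
clock 13.75 tcp in esc [-0.1706 -0.0003  0.0317] force esc [ 1.2257  0.1449 -2.2377]
[-.17,0,.03] world [ 0.5101 -0.0112  0.0927] shift [-0.0006  0.0003  0.0017] turn [-0.0017 -0.0019 -0.0003]
```

No floor contact yet, so I keep lowering in small steps.

Request:
play_rows(
  steps=[
    {"x": 0,"y": 0,"z": 0.0007,"ax": 0,"ay": 0,"az": 0,"hand": 0.5},
    {"x": 0,"y": 0,"z": 0.0014,"ax": 0,"ay": 0,"az": 0,"hand": 0.5},
    {"x": 0,"y": 0,"z": 0.0014,"ax": 0,"ay": 0,"az": 0,"hand": 0.5},
  ],
)

```text
clock: 14.12
eef_pos: [0.5096, -0.0114, 0.093]
tool_rot: [-179.9, -12.1, 171.3]
force: [0.3, -0.6, -2.3]
opening: 0.637
finger_force: 15.0
```

Request:
play_rows(
  steps=[
    {"x": 0,"y": 0,"z": 0.0007,"ax": 0,"ay": 0,"az": 0,"hand": 0.5},
    {"x": 0,"y": 0,"z": 0.0014,"ax": 0,"ay": 0,"az": 0,"hand": 0.5},
    {"x": 0,"y": 0,"z": 0.0014,"ax": 0,"ay": 0,"az": 0,"hand": 0.5},
  ],
)

```text
clock: 14.5
eef_pos: [0.5096, -0.0115, 0.0929]
tool_rot: [-179.9, -12.1, 171.3]
force: [-2.2, -0.4, 6.6]
opening: 0.635
finger_force: 15.0
```

```bash
python3 goto.py "[-.17,0,.03]"
```

```text
clock 14.5 tcp in esc [-0.1705 -0.0004  0.0301] force esc [-3.4403 -0.7388  5.9846]
[-.17,0,.03] world [ 0.5101 -0.0112  0.0927] shift [-0.0005  0.0004  0.0001] turn [-0.0011 -0.0015 -0.0004]
```

Request:
play_rows(
  steps=[
    {"x": 0,"y": 0,"z": -0.001,"ax": 0,"ay": 0,"az": 0,"hand": 0.9},
    {"x": 0,"y": 0,"z": -0.001,"ax": 0,"ay": 0,"az": 0,"hand": 0.9},
    {"x": 0,"y": 0,"z": -0.001,"ax": 0,"ay": 0,"az": 0,"hand": 0.9},
    {"x": 0,"y": 0,"z": -0.001,"ax": 0,"ay": 0,"az": 0,"hand": 0.9},
    {"x": 0,"y": 0,"z": -0.03,"ax": 0,"ay": 0,"az": 0,"hand": 0.9},
    {"x": 0,"y": 0,"z": -0.06,"ax": 0,"ay": 0,"az": 0,"hand": 0.9},
    {"x": 0.05,"y": 0,"z": -0.09,"ax": 0,"ay": 0,"az": 0,"hand": 0.2},
    {"x": 0.075,"y": 0,"z": -0.12,"ax": 0,"ay": 0,"az": 0,"hand": 0.2},
    {"x": 0.075,"y": 0,"z": -0.12,"ax": 0,"ay": 0,"az": 0,"hand": 0.2},
    {"x": 0.075,"y": 0,"z": -0.12,"ax": 0,"ay": 0,"az": 0,"hand": 0.2},
  ],
)

```text
clock: 15.75
eef_pos: [0.4618, -0.0038, 0.2243]
tool_rot: [-179.9, -12.1, 171.3]
force: [0.5, -0.7, -0.4]
opening: 0.526
finger_force: 0.0
```

```bash
python3 goto.py "[-.225,0,.08]" "[-.225,0,.032]"
python3 - <<'E'
from h import *
w=cams.get_image("wrist"); save(w,"w6.png"); M=chuteT(*np.load("chute.npy"))
P=lambda x,y,z:M[:3,3]+M[:3,:3]@[x,y,z]
print(proj(w,np.array([P(-.17,0,.042),P(-.28,.031,.011)])))
s=cams.get_image("scene")["frame"][120:240,180:340,::-1]
cv2.imwrite("pics/v6.png",np.hstack([cv2.resize(w["frame"][100:384,100:400,::-1],(400,379)),cv2.resize(s,(400,379))]))
print(env.observe()["joint_positions"])
E
```

```text
clock 15.75 tcp in esc [-0.2452 -0.0001  0.1486] force esc [ 0.6834 -0.5898 -0.2908]
[-.225,0,.08] world [ 0.4672 -0.0046  0.153 ] shift [-0.0203  0.0002  0.0686] turn [-0.0016 -0.0019 -0.0003]
[-.225,0,.032] world [ 0.4574 -0.0031  0.1061] shift [-0.0204  0.0003  0.1166] turn [-0.0016 -0.0019 -0.0003]
[[251.34426304 265.29748021]
 [280.49262791 158.94384526]]
[-27.40254183   5.07013479  27.80140839 102.01242308  -3.95054301
  85.63366099  82.52817314]
```

View pics/v6.png

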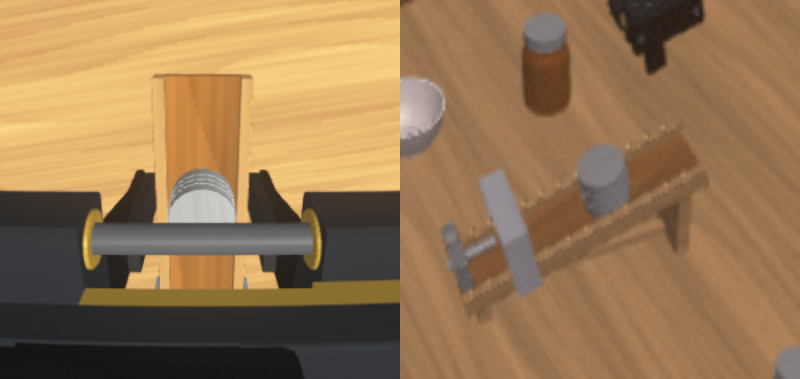

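The picture shows the tin flat in the upper half of the chute between the walls, let go, with the jar untouched. Now I move behind the tin with the fingers nearly closed and tilted slightly so the tips lead.

Request:
play_rows(
  steps=[
    {"x": -0.01,"y": 0,"z": 0.03,"ax": 0,"ay": -0.02,"az": 0,"hand": 0.2},
    {"x": -0.018,"y": 0,"z": 0.06,"ax": 0,"ay": -0.05,"az": 0,"hand": 0.2},
    {"x": -0.018,"y": 0,"z": 0.085,"ax": 0,"ay": -0.05,"az": 0,"hand": 0.2},
    {"x": -0.018,"y": 0,"z": 0.105,"ax": 0,"ay": -0.05,"az": 0,"hand": 0.2},
    {"x": -0.018,"y": 0,"z": 0.121,"ax": 0,"ay": -0.05,"az": 0,"hand": 0.2},
    {"x": -0.018,"y": 0,"z": 0.121,"ax": 0,"ay": -0.05,"az": 0,"hand": 0.2},
    {"x": -0.018,"y": 0,"z": 0.121,"ax": 0,"ay": -0.05,"az": 0,"hand": 0.2},
  ],
)

```text
clock: 16.73
eef_pos: [0.4546, -0.003, 0.1031]
tool_rot: [-179.9, -9.2, 171.3]
force: [0.4, 0.2, -0.5]
opening: 0.2
finger_force: 0.0
```

```bash
python3 goto.py "[-.21,0,.027]" "[-.13,0,.027]"
```

```text
clock 16.725 tcp in esc [-0.227  -0.0003  0.0285] force esc [ 0.5103  0.2299 -0.4399]
[-.21,0,.027] world [ 0.4708 -0.0051  0.098 ] shift [-0.0169  0.0003  0.0023] turn [-0.0017  0.0489 -0.0005]
[-.13,0,.027] world [ 0.5482 -0.017   0.0814] shift [-0.0968  0.0004  0.0062] turn [-0.0017  0.0489 -0.0005]
```

Request:
play_rows(
  steps=[
    {"x": -0.008,"y": 0,"z": 0.0004,"ax": 0,"ay": 0,"az": 0,"hand": 0.2},
    {"x": -0.014,"y": 0,"z": 0.0007,"ax": 0,"ay": 0,"az": 0,"hand": 0.2},
    {"x": -0.018,"y": 0,"z": 0.0009,"ax": 0,"ay": 0,"az": 0,"hand": 0.2},
    {"x": -0.022,"y": 0,"z": 0.0011,"ax": 0,"ay": 0,"az": 0,"hand": 0.2},
    {"x": -0.027,"y": 0,"z": 0.0013,"ax": 0,"ay": 0,"az": 0,"hand": 0.2},
    {"x": -0.032,"y": 0,"z": 0.0016,"ax": 0,"ay": 0,"az": 0,"hand": 0.2},
    {"x": -0.037,"y": 0,"z": 0.0018,"ax": 0,"ay": 0,"az": 0,"hand": 0.2},
    {"x": -0.042,"y": 0,"z": 0.0021,"ax": 0,"ay": 0,"az": 0,"hand": 0.2},
    {"x": -0.047,"y": 0,"z": 0.0023,"ax": 0,"ay": 0,"az": 0,"hand": 0.2},
    {"x": -0.052,"y": 0,"z": 0.0026,"ax": 0,"ay": 0,"az": 0,"hand": 0.2},
    {"x": -0.057,"y": 0,"z": 0.0028,"ax": 0,"ay": 0,"az": 0,"hand": 0.2},
    {"x": -0.062,"y": 0,"z": 0.003,"ax": 0,"ay": 0,"az": 0,"hand": 0.2},
  ],
)

```text
clock: 18.23
eef_pos: [0.5144, -0.0122, 0.0896]
tool_rot: [-179.9, -9.2, 171.3]
force: [-0.4, -0.1, 1.0]
opening: 0.2
finger_force: 0.3
```

```bash
python3 goto.py "[-.13,0,.027]"
python3 - <<'E'
from h import *
np.set_printoptions(precision=4,suppress=True)
M=chuteT(*np.load("chute.npy"));t=cams.get_image("scene");cv2.imwrite("pics/s7.png",cv2.resize(t["frame"][130:230,190:320,::-1],None,fx=5,fy=5,interpolation=cv2.INTER_CUBIC))
for a in [-.13,-.1,-.17,-.14]: print(a,proj(t,np.array([M[:3,3]+M[:3,:3]@[a,0,.042]])))
for d in finder.spot_in(t,"tin")[:4]: print(d)
E
```

```text
clock 18.225 tcp in esc [-0.1651 -0.0004  0.0279] force esc [-0.6155 -0.1528  0.8428]
[-.13,0,.027] world [ 0.5482 -0.017   0.0814] shift [-0.035   0.0004  0.0026] turn [-0.0018  0.0481 -0.0003]
-0.13 [[246.4797 177.4479]]
-0.1 [[236.7383 181.6668]]
-0.17 [[259.3611 171.8732]]
-0.14 [[249.7118 176.0487]]
{'bbox': [326.2, 276.1, 22.3, 27.6], 'p': 0.92}
{'bbox': [332.2, 231.8, 15.9, 17.4], 'p': 0.73}
{'bbox': [237.2, 169.5, 23.5, 23.4], 'p': 0.58}
{'bbox': [194.2, 193.5, 23.0, 19.3], 'p': 0.17}
```

View pics/s7.png

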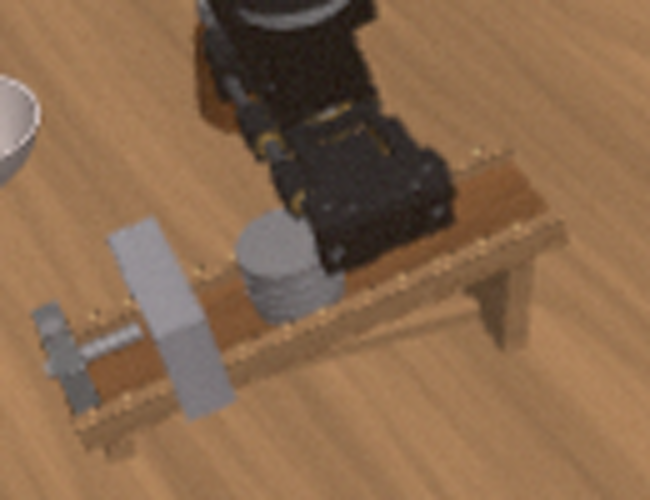

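The picture shows the tin upright in contact with the fingers, its top centre at crop (283,243), so x ≈ -0.13. That puts it about 45 mm short of the earliest pad position. I continue pushing and slow down.

Request:
play_rows(
  steps=[
    {"x": -0.005,"y": 0,"z": 0.0003,"ax": 0,"ay": 0,"az": 0,"hand": 0.2},
    {"x": -0.01,"y": 0,"z": 0.0005,"ax": 0,"ay": 0,"az": 0,"hand": 0.2},
    {"x": -0.015,"y": 0,"z": 0.0008,"ax": 0,"ay": 0,"az": 0,"hand": 0.2},
    {"x": -0.02,"y": 0,"z": 0.001,"ax": 0,"ay": 0,"az": 0,"hand": 0.2},
    {"x": -0.025,"y": 0,"z": 0.0013,"ax": 0,"ay": 0,"az": 0,"hand": 0.2},
    {"x": -0.029,"y": 0,"z": 0.0015,"ax": 0,"ay": 0,"az": 0,"hand": 0.2},
    {"x": -0.032,"y": 0,"z": 0.0016,"ax": 0,"ay": 0,"az": 0,"hand": 0.2},
    {"x": -0.034,"y": 0,"z": 0.0017,"ax": 0,"ay": 0,"az": 0,"hand": 0.2},
    {"x": -0.0355,"y": 0,"z": 0.0018,"ax": 0,"ay": 0,"az": 0,"hand": 0.2},
    {"x": -0.037,"y": 0,"z": 0.0019,"ax": 0,"ay": 0,"az": 0,"hand": 0.2},
    {"x": -0.0385,"y": 0,"z": 0.0019,"ax": 0,"ay": 0,"az": 0,"hand": 0.2},
  ],
)

```text
clock: 19.7
eef_pos: [0.5513, -0.0179, 0.0817]
tool_rot: [-179.9, -9.2, 171.3]
force: [0.4, 0.8, -0.7]
opening: 0.197
finger_force: 0.2
```

Request:
play_rows(
  steps=[
    {"x": -0.001,"y": 0,"z": 0,"ax": 0,"ay": 0,"az": 0,"hand": 0.2},
    {"x": -0.002,"y": 0,"z": 0.0001,"ax": 0,"ay": 0,"az": 0,"hand": 0.2},
    {"x": -0.003,"y": 0,"z": 0.0001,"ax": 0,"ay": 0,"az": 0,"hand": 0.2},
  ],
)

```text
clock: 20.08
eef_pos: [0.5542, -0.0183, 0.0811]
tool_rot: [-179.9, -9.2, 171.3]
force: [-1.5, 0.3, -0.1]
opening: 0.2
finger_force: 0.2
```

```bash
python3 goto.py "[-.09,0,.027]"
```

```text
clock 20.075 tcp in esc [-0.1239 -0.0004  0.028 ] force esc [-1.4977  0.0545 -0.4282]
[-.09,0,.027] world [ 0.5869 -0.0229  0.0731] shift [-0.0338  0.0004  0.0026] turn [-0.0017  0.0481 -0.0003]
```

Request:
play_rows(
  steps=[
    {"x": -0.0005,"y": 0,"z": 0,"ax": 0,"ay": 0,"az": 0,"hand": 0.2},
    {"x": -0.001,"y": 0,"z": 0,"ax": 0,"ay": 0,"az": 0,"hand": 0.2},
    {"x": -0.0015,"y": 0,"z": 0,"ax": 0,"ay": 0,"az": 0,"hand": 0.2},
    {"x": -0.002,"y": 0,"z": 0.0001,"ax": 0,"ay": 0,"az": 0,"hand": 0.2},
    {"x": -0.0025,"y": 0,"z": 0.0001,"ax": 0,"ay": 0,"az": 0,"hand": 0.2},
    {"x": -0.003,"y": 0,"z": 0.0001,"ax": 0,"ay": 0,"az": 0,"hand": 0.2},
  ],
)

```text
clock: 20.82
eef_pos: [0.5571, -0.0188, 0.0805]
tool_rot: [-179.9, -9.2, 171.3]
force: [0.1, 0.5, -0.4]
opening: 0.204
finger_force: 0.2
```

Request:
play_rows(
  steps=[
    {"x": -0.0005,"y": 0,"z": 0,"ax": 0,"ay": 0,"az": 0,"hand": 0.2},
    {"x": -0.001,"y": 0,"z": 0,"ax": 0,"ay": 0,"az": 0,"hand": 0.2},
    {"x": -0.0015,"y": 0,"z": 0,"ax": 0,"ay": 0,"az": 0,"hand": 0.2},
    {"x": -0.002,"y": 0,"z": 0.0001,"ax": 0,"ay": 0,"az": 0,"hand": 0.2},
    {"x": -0.0025,"y": 0,"z": 0.0001,"ax": 0,"ay": 0,"az": 0,"hand": 0.2},
    {"x": -0.003,"y": 0,"z": 0.0002,"ax": 0,"ay": 0,"az": 0,"hand": 0.2},
  ],
)

```text
clock: 21.58
eef_pos: [0.5601, -0.0192, 0.0799]
tool_rot: [-179.9, -9.2, 171.3]
force: [-0.5, -0.1, 0.0]
opening: 0.2
finger_force: 0.3
```

Request:
play_rows(
  steps=[
    {"x": -0.0005,"y": 0,"z": 0,"ax": 0,"ay": 0,"az": 0,"hand": 0.2},
    {"x": -0.001,"y": 0,"z": 0,"ax": 0,"ay": 0,"az": 0,"hand": 0.2},
    {"x": -0.0015,"y": 0,"z": 0,"ax": 0,"ay": 0,"az": 0,"hand": 0.2},
    {"x": -0.002,"y": 0,"z": 0.0001,"ax": 0,"ay": 0,"az": 0,"hand": 0.2},
    {"x": -0.0025,"y": 0,"z": 0.0001,"ax": 0,"ay": 0,"az": 0,"hand": 0.2},
    {"x": -0.003,"y": 0,"z": 0.0002,"ax": 0,"ay": 0,"az": 0,"hand": 0.2},
  ],
)

```text
clock: 22.32
eef_pos: [0.5629, -0.0196, 0.0792]
tool_rot: [-179.9, -9.2, 171.3]
force: [-0.7, 0.3, -0.2]
opening: 0.198
finger_force: 0.3
```

Request:
play_rows(
  steps=[
    {"x": -0.0005,"y": 0,"z": 0,"ax": 0,"ay": 0,"az": 0,"hand": 0.2},
    {"x": -0.001,"y": 0,"z": 0,"ax": 0,"ay": 0,"az": 0,"hand": 0.2},
    {"x": -0.0015,"y": 0,"z": 0,"ax": 0,"ay": 0,"az": 0,"hand": 0.2},
    {"x": -0.002,"y": 0,"z": 0.0001,"ax": 0,"ay": 0,"az": 0,"hand": 0.2},
    {"x": -0.0025,"y": 0,"z": 0.0001,"ax": 0,"ay": 0,"az": 0,"hand": 0.2},
    {"x": -0.003,"y": 0,"z": 0.0002,"ax": 0,"ay": 0,"az": 0,"hand": 0.2},
  ],
)

```text
clock: 23.08
eef_pos: [0.5648, -0.0199, 0.0786]
tool_rot: [-179.9, -9.4, 171.3]
force: [-6.5, 1.4, 5.7]
opening: 0.199
finger_force: 3.4
```

```bash
python3 goto.py "[-.09,0,.027]"; python3 goto.py; python3 goto.py
```

```text
clock 23.075 tcp in esc [-0.1129 -0.0004  0.0277] force esc [-7.6443  0.3675  4.2451]
[-.09,0,.027] world [ 0.5869 -0.0229  0.0731] shift [-0.0228  0.0004  0.0018] turn [-0.0016  0.0458 -0.0003]
clock 23.075 tcp in esc [-0.1129 -0.0004  0.0277] force esc [-7.6443  0.3675  4.2451]
clock 23.075 tcp in esc [-0.1129 -0.0004  0.0277] force esc [-7.6443  0.3675  4.2451]
```

Request:
play_rows(
  steps=[
    {"x": -0.0003,"y": 0,"z": 0,"ax": 0,"ay": 0,"az": 0,"hand": 0.2},
    {"x": -0.0006,"y": 0,"z": 0,"ax": 0,"ay": 0,"az": 0,"hand": 0.2},
    {"x": -0.0009,"y": 0,"z": 0,"ax": 0,"ay": 0,"az": 0,"hand": 0.2},
    {"x": -0.0009,"y": 0,"z": 0,"ax": 0,"ay": 0,"az": 0,"hand": 0.2},
    {"x": -0.0009,"y": 0,"z": 0,"ax": 0,"ay": 0,"az": 0,"hand": 0.2},
    {"x": -0.0009,"y": 0,"z": 0,"ax": 0,"ay": 0,"az": 0,"hand": 0.2},
  ],
)

```text
clock: 23.82
eef_pos: [0.5652, -0.02, 0.0785]
tool_rot: [-179.9, -9.4, 171.3]
force: [-5.8, -0.0, 6.5]
opening: 0.196
finger_force: 3.8
```

```bash
python3 goto.py
```

```text
clock 23.825 tcp in esc [-0.1125 -0.0004  0.0277] force esc [-6.9992 -0.8914  5.1712]
```

Request:
play_rows(
  steps=[
    {"x": -0.0004,"y": 0,"z": 0,"ax": 0,"ay": 0,"az": 0,"hand": 0.2},
    {"x": -0.0008,"y": 0,"z": 0,"ax": 0,"ay": 0,"az": 0,"hand": 0.2},
    {"x": -0.0012,"y": 0,"z": 0,"ax": 0,"ay": 0,"az": 0,"hand": 0.2},
    {"x": -0.0015,"y": 0,"z": 0,"ax": 0,"ay": 0,"az": 0,"hand": 0.2},
    {"x": -0.0015,"y": 0,"z": 0,"ax": 0,"ay": 0,"az": 0,"hand": 0.2},
    {"x": -0.0015,"y": 0,"z": 0,"ax": 0,"ay": 0,"az": 0,"hand": 0.2},
    {"x": -0.0015,"y": 0,"z": 0,"ax": 0,"ay": 0,"az": 0,"hand": 0.2},
  ],
)

```text
clock: 24.7
eef_pos: [0.5658, -0.0201, 0.0784]
tool_rot: [-179.9, -9.6, 171.3]
force: [-8.7, 1.2, 9.2]
opening: 0.202
finger_force: 5.1
```

```bash
python3 goto.py
```

```text
clock 24.7 tcp in esc [-0.1119 -0.0003  0.0277] force esc [-10.4696  -0.0837   7.1621]
```

Request:
play_rows(
  steps=[
    {"x": -0.0003,"y": 0,"z": 0,"ax": 0,"ay": 0,"az": 0,"hand": 0.2},
    {"x": -0.0006,"y": 0,"z": 0,"ax": 0,"ay": 0,"az": 0,"hand": 0.2},
    {"x": -0.0009,"y": 0,"z": 0,"ax": 0,"ay": 0,"az": 0,"hand": 0.2},
    {"x": -0.0009,"y": 0,"z": 0,"ax": 0,"ay": 0,"az": 0,"hand": 0.2},
    {"x": -0.0009,"y": 0,"z": 0,"ax": 0,"ay": 0,"az": 0,"hand": 0.2},
    {"x": -0.0009,"y": 0,"z": 0,"ax": 0,"ay": 0,"az": 0,"hand": 0.2},
    {"x": -0.0009,"y": 0,"z": 0,"ax": 0,"ay": 0,"az": 0,"hand": 0.2},
  ],
)

```text
clock: 25.58
eef_pos: [0.5662, -0.0201, 0.0783]
tool_rot: [-179.9, -9.6, 171.3]
force: [-10.5, 1.1, 9.5]
opening: 0.201
finger_force: 5.8
```

```bash
python3 goto.py
```

```text
clock 25.575 tcp in esc [-0.1115 -0.0003  0.0277] force esc [-12.3217  -0.4889   7.1253]
```

Request:
play_rows(
  steps=[
    {"x": 0.0008,"y": 0,"z": 0,"ax": 0,"ay": 0,"az": 0,"hand": 0.2},
    {"x": 0.0016,"y": 0,"z": 0,"ax": 0,"ay": 0,"az": 0,"hand": 0.2},
    {"x": 0.0024,"y": 0,"z": -0.0001,"ax": 0,"ay": 0,"az": 0,"hand": 0.2},
    {"x": 0.0032,"y": 0,"z": -0.0001,"ax": 0,"ay": 0,"az": 0,"hand": 0.2},
    {"x": 0.004,"y": 0,"z": -0.0002,"ax": 0,"ay": 0,"az": 0,"hand": 0.2},
    {"x": 0.0048,"y": 0,"z": -0.0002,"ax": 0,"ay": 0,"az": 0,"hand": 0.2},
    {"x": 0.0058,"y": 0,"z": -0.0003,"ax": 0,"ay": 0,"az": 0,"hand": 0.2},
    {"x": 0.007,"y": 0,"z": -0.0003,"ax": 0,"ay": 0,"az": 0,"hand": 0.2},
    {"x": 0.009,"y": 0,"z": -0.0004,"ax": 0,"ay": 0,"az": 0,"hand": 0.2},
    {"x": 0.013,"y": 0,"z": -0.0006,"ax": 0,"ay": 0,"az": 0,"hand": 0.2},
    {"x": 0.02,"y": 0,"z": -0.001,"ax": 0,"ay": 0,"az": 0,"hand": 0.2},
    {"x": 0.03,"y": 0,"z": -0.0015,"ax": 0,"ay": 0,"az": 0,"hand": 0.2},
  ],
)

```text
clock: 27.08
eef_pos: [0.5394, -0.0161, 0.0843]
tool_rot: [-179.9, -9.2, 171.3]
force: [-0.2, -0.4, 0.1]
opening: 0.199
finger_force: 0.0
```

Request:
play_rows(
  steps=[
    {"x": 0.03,"y": 0,"z": -0.01,"ax": 0,"ay": 0,"az": 0,"hand": 0.2},
    {"x": 0.05,"y": 0,"z": -0.05,"ax": 0,"ay": 0,"az": 0,"hand": 0.2},
    {"x": 0.05,"y": 0,"z": -0.1,"ax": 0,"ay": 0,"az": 0,"hand": 0.2},
    {"x": 0.05,"y": 0,"z": -0.1,"ax": 0,"ay": 0,"az": 0,"hand": 0.2},
    {"x": 0.05,"y": 0,"z": -0.1,"ax": 0,"ay": 0,"az": 0,"hand": 0.2},
  ],
)

```text
clock: 27.7
eef_pos: [0.5065, -0.0107, 0.1907]
tool_rot: [-179.9, -9.3, 171.3]
force: [0.1, 0.1, -0.8]
opening: 0.198
finger_force: 0.0
```

```bash
python3 goto.py
python3 - <<'E'
from h import *
t=cams.get_image("scene");u=cams.get_image("top")
a=cv2.resize(t["frame"][160:230,190:260,::-1],(400,400),interpolation=cv2.INTER_CUBIC);b=cv2.resize(u["frame"][130:200,240:310,::-1],(400,400),interpolation=cv2.INTER_CUBIC)
cv2.imwrite("pics/f8.png",np.hstack([a,b]))
M=chuteT(*np.load("chute.npy"))
for x in(-.08,-.075,-.07): print(x,proj(t,np.array([M[:3,3]+M[:3,:3]@[x,0,.042]])))
E
```

```text
clock 27.7 tcp in esc [-0.194  -0.0001  0.1252] force esc [ 0.2858  0.0981 -0.7702]
-0.08 [[230.20754526 184.4968128 ]]
-0.075 [[228.5704567  185.20640812]]
-0.07 [[226.93163814 185.91683124]]
```

View pics/f8.png

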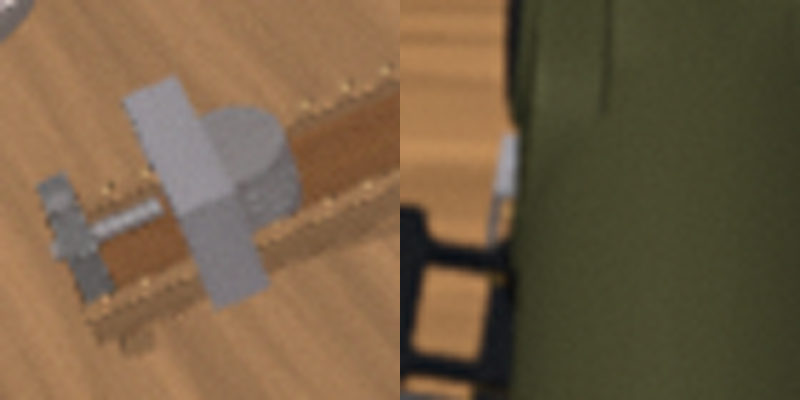

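The picture shows the tin standing flat, partly under the bridge, with its top near crop (240,145), against the stop. The arm is clear, so I hand in.

```bash
python3 -c "
from station import job
print(job.job_done())"
```

```text
the job is handed in; nothing more can be done
None
```

I placed the tin in the upper chute, pushed it under the bridge onto the stop pad with about 10–12 N at the wrist, backed away leaving it flat at the pad, and handed the job in at about 28 s; no verdict was returned, and I saw its final contact with the pad only from one camera angle.

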